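# Seat a digestion vessel's screw cap, then vent it a quarter turn and hold

## Robot

A 6-joint arm with a two-finger parallel gripper is mounted at the origin on the work surface. World frame = base frame: x ahead of the robot, y to its left, z up, the work surface at z = 0. Lengths are in m, angles in degrees, forces in N, time in s.
With the tool pointing down it reaches from about 0.375 to 0.9 m from the base axis. Payload 3.1 kg.
Tool frame: the origin (TCP) lies midway between the tips of the shut fingers; the grasp point (between the pads) lies 19 mm behind it; x points along the fingers, z is the direction in which the jaws open and shut, and the axes are right-handed (so a half turn about x gives the same grasp; the last joint's range is limited). The gripper opens to 87 mm and grips with 3 to 60 N. Pads are 19 mm wide; open, the fingers measure 117 mm over their backs; the gripper's body (75 mm by 190 mm) begins 51 mm behind the grasp point.
Start: joints at [-85.972, 30.224, 82.088, -0, 67.689, -10.227], TCP at [0.154, -0.606, 0.223] pointing down, gripper open.
Joint ranges: [-176.69, 176.69], [-43.24, 126.21], [12.49, 139.97], [-82, 262], [0, 151.66], [-163.58, 163.58]. Speed limits (degrees/s): [159.86, 159.86, 180, 180, 180, 180].

## Interface

Orientations are given as a 3x3 rotation matrix whose columns are the frame's x, y, z axes.
In Python, from rig import * gives the robot as it stands.
- The arm moves only by the tool play_rows, never from a script. Its argument "rows" is a list that holds one entry, the list of rows, each a list of 7 numbers: the shift along the tool's x, y, z in m, then the turn, a rotation vector about the tool's x, y, z in degrees, then the finger opening in m, from 0 to 0.087. A call has 1 to 12 rows; each row is the pose to reach, as a shift and turn from the pose commanded when the call began, along the tool's axes at that moment; what a row does not reach only later rows make up. A row lasts 1/10 s, in which the tool goes at most 50 mm and 8.59 degrees, less where a joint would pass 70% of its speed; a pose out of reach is approached as far as the arm can. A call with a gripper value outside its range is refused whole. The fingers move at their own pace and stop on an object; the grip force is fixed at half the most. Time passes only in rows, so rows that repeat a pose let the fingers close. It gives the time, the measured TCP pose, the force and the opening at its end, in the units of the state.
- read_state(): the state, without advancing time (a new reading comes with each control period).
- capture(name): name is "side" or "top"; returns a dict with "pixels" (420x560x3 uint8, red, green, blue), "intrinsics" (3x3 intrinsics, pixels), "rvec" (rotation vector, rad) and "tvec" (3), from world to camera coordinates, as OpenCV has them. Camera axes: x right, y down, z forward; pixel columns grow to the right and rows downward; lengths in m; the calibration is good to about 2 mm. A picture is of the moment at which its call begins. There is no depth.
- hand_in(): hands the job in, once; it reports no verdict.
Trained networks look in the newest picture that a camera, given by its name, has taken for a name from the list of things; names that differ only in an ending like _2 or _b are one class to them, and where a whole thing is asked for, a point or a joint stands for the part that bears it (a point fixed in the world has none). Each returns a list of dicts, best first, with "p" (0 to 1); they miss things now and then, are a little off and sometimes report something else, mostly with a low value. They report only what shows in the picture. A call takes as long as a camera call.
- trace(camera, target): "mask" (420x560 bool, what is visible of it) and "at" ([column, row] in pixels, amid what is visible of it).
The state is a dict: "time_s": time; "joint_positions": joint angles; "qvel": joint speeds; "tau": joint torques, N m; "position": TCP position; "tcp_rot": TCP orientation; "force": force on the tool from outside, world axes, zero at the start; "moment": the same for the moment, N m; "opening": opening from 0.0 (shut) to 1.0 (fully open).
Only numpy, scipy, OpenCV 4.12 (cv2) and the standard library are available. Lean on these libraries where they do the work, as an engineer would, in place of code of your own. Each camera call takes 0.05 s, during which the arm holds its last target.

## Task

Make the digestion vessel in the heating block ready to vent: screw its ridged cap clockwise until it is fully home, pause there briefly, then back it off by a quarter turn. Finish with the gripper still closed on the cap, holding it steady at that quarter turn, because a retaining clip is fitted next; do not let go. Leave the two stoppers and everything else on the bench where they stand.

Things in the scene. Friction and masses are not known exactly. Their poses are not given: they have to be found in the camera images.
- block: heating block, fixed to the bench: bare aluminium on a low grey jacket, 110 x 250 mm, 60 mm high, with three wells in a row along its y axis (at y = -80, 0 and +80 mm). Origin: centre of its underside; z up.
- vessel: white plastic digestion vessel fixed in one of the three wells (it varies), the only one with a tall ridged cap. Origin: on its axis at the block's top face; z up. Above the block: shoulder of 43 mm diameter, 12 mm high, then a threaded neck of 36 mm. A flat tab 10 mm wide sticks out from the shoulder along +x to 38 mm from the axis, its top 15 mm or more below the cap.
- cap: the vessel's grey ridged screw cap: round, 46 mm across, 28 mm tall, already started on the thread and captive on it. Origin: centre of its underside, on the vessel's axis, 25 mm above the vessel's origin when fully home; it rises 6 mm per turn unscrewed. A raised rib on its top runs from centre to rim along the cap's +x; fully home, the rib points the same way as the vessel's tab.
- cap_turn (a joint): turn of the cap, rad: 0 = fully home against a hard stop, positive = unscrewed (counter-clockwise from above), top end 5.5. It starts between 1.9 and 3.9, more than one grasp for most wrists. It stays where it is left; turning takes about 0.06 N m. At the stop the cap turns no further and a grip of 20 to 30 N slips round it harmlessly.
- plug_a: bystander: low white stopper, 45 mm flange with a small knob, 18 mm tall, covering a free well. Origin: centre of its underside, on the block's top face.
- plug_b: bystander: the other stopper, the same.
- spare_cap: bystander: loose spare cap, 46 mm in diameter and 28 mm tall, standing on the bench in front of the block. Origin: centre of its underside.
- beaker: bystander: clear glass beaker, 56 mm in diameter, 70 mm tall, on the bench in front of the block. Origin: centre of its underside.
- amber: bystander: amber reagent bottle, 72 mm in diameter, 160 mm tall, at the left. Origin: centre of its underside.
- jar: bystander: white jar, 64 mm in diameter, 75 mm tall, at the right. Origin: centre of its underside.
- tube_box: bystander: closed white sample box, 60 x 100 mm, 45 mm tall, on the bench behind the block (beyond it from the robot). Origin: centre of its underside.
- wrench: bystander: steel open-ended wrench, 170 mm long, lying flat on the bench at the left, beside the block.

How it is judged:
By the outcome, as a careful person would: the job done as asked, in the order asked, and still so for the second after the job is handed in, while the arm keeps its last pose, push and grip.
It also fails if it takes over 58 s, if anything falls off the work surface, if the arm or the gripper's body presses on something with over 40 N, if the wrist force passes 120 N, or if a joint passes its speed limit or range.

## Working session

There is one attempt and no reset: what is moved stays moved. The work goes in short steps, Python scripts to look and compute and a tool call to move; the robot and the scene stay as the last step left them, time stands still between calls to the robot, and variables do not carry over. Pictures are saved under pics/ and viewed, and the job is handed in when it is done.

Besides the shell and the picture viewer there is one more tool, called after ">>>" as name(argument=value, ...) on one line, values as JSON. play_rows: Moves the arm, as the interface text tells. Its arguments: {"type":"object","properties":{"rows":{"type":"array"}},"required":["rows"]}

```bash
ls; mkdir -p pics; python3 - <<'E'
from rig import *
import cv2,numpy as np
np.set_printoptions(precision=4,suppress=True)
s=read_state();print(s)
for c in ["side","top"]:
    r=capture(c);cv2.imwrite(f"pics/{c}0.png",r["pixels"][:,:,::-1]);print(c,r["intrinsics"],r["rvec"],r["tvec"])
    R=cv2.Rodrigues(np.array(r["rvec"]))[0];print(-R.T@np.array(r["tvec"]))
    for t in ["cap","vessel","block","spare_cap","plug_a"]:
        print(c,t,[(round(d["p"],2),d["at"],int(d["mask"].sum())) for d in trace(c,t)])
E
```

```text
pics
{'time_s': 0.0, 'joint_positions': array([-85.9725,  30.2788,  82.1585,  -0.0007,  67.6884, -10.228 ]), 'qvel': array([-0.0084, -0.0529,  0.0855, -0.0406, -0.0439, -0.0122]), 'tau': array([ -0.0002, -44.0045, -17.6592,   0.0632,   0.058 ,  -0.0002]), 'position': array([ 0.1539, -0.605 ,  0.2216]), 'tcp_rot': array([[-0.0002,  0.9692,  0.2463],
       [ 0.0022,  0.2463, -0.9692],
       [-1.    ,  0.0004, -0.0022]]), 'force': array([-0.4163, -0.5118, -0.943 ]), 'moment': array([-0.0296,  0.0515,  0.0362]), 'opening': 1.0000303390259553}
side [[383.1815   0.     279.6726]
 [  0.     383.1815 206.0701]
 [  0.       0.       1.    ]] [ 2.3922 -0.1997  0.1019] [-0.5701  0.1134  1.0632]
[ 0.437  -0.7222  0.8693]
side cap [(0.75, [278.4, 188.4], 249)]
side vessel [(0.77, [279.3, 192.7], 369)]
side block [(0.92, [290.9, 230.6], 2753)]
side spare_cap [(0.6, [241.5, 211.2], 260)]
side plug_a [(0.54, [303.9, 241.7], 229), (0.44, [291.2, 216.7], 169)]
top [[387.8542   0.     280.6427]
 [  0.     387.8542 208.823 ]
 [  0.       0.       1.    ]] [ 2.1845 -2.147   0.1098] [-0.0263  0.5636  0.9998]
[ 0.4562 -0.0212  1.0532]
top cap [(0.69, [258.0, 199.6], 265)]
top vessel [(0.87, [262.7, 199.3], 292), (0.22, [321.6, 185.6], 247)]
top block [(0.58, [291.1, 199.1], 3265)]
top spare_cap [(0.59, [255.0, 243.8], 240)]
top plug_a [(0.71, [322.0, 183.0], 209), (0.64, [292.3, 193.1], 203), (0.54, [262.1, 200.3], 326)]
```

```bash
python3 - <<'E'
import cv2,numpy as np
a=cv2.imread("pics/side0.png");b=cv2.imread("pics/top0.png")
cv2.imwrite("pics/s1.png",cv2.resize(a[150:290,190:370],(771,600),interpolation=cv2.INTER_CUBIC))
cv2.imwrite("pics/t1.png",cv2.resize(b[150:270,220:380],(800,600),interpolation=cv2.INTER_CUBIC))
E
```

```text
(no output)
```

View pics/top0.png

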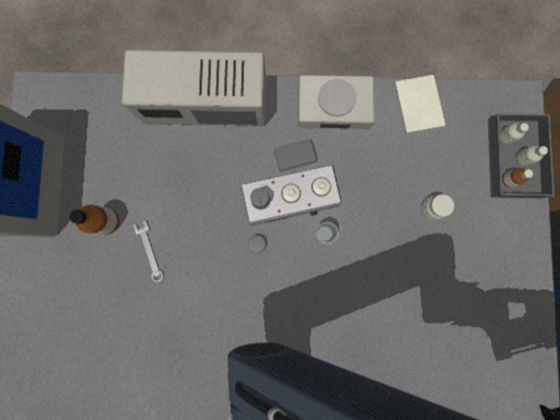

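View pics/side0.png

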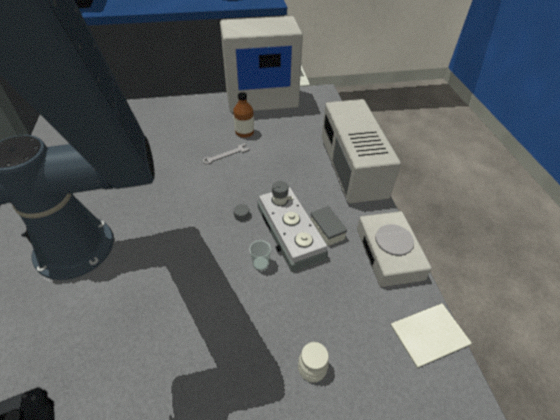

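```bash
sleep 1; ls pics
```

```text
s1.png
side0.png
t1.png
top0.png
```

View pics/t1.png

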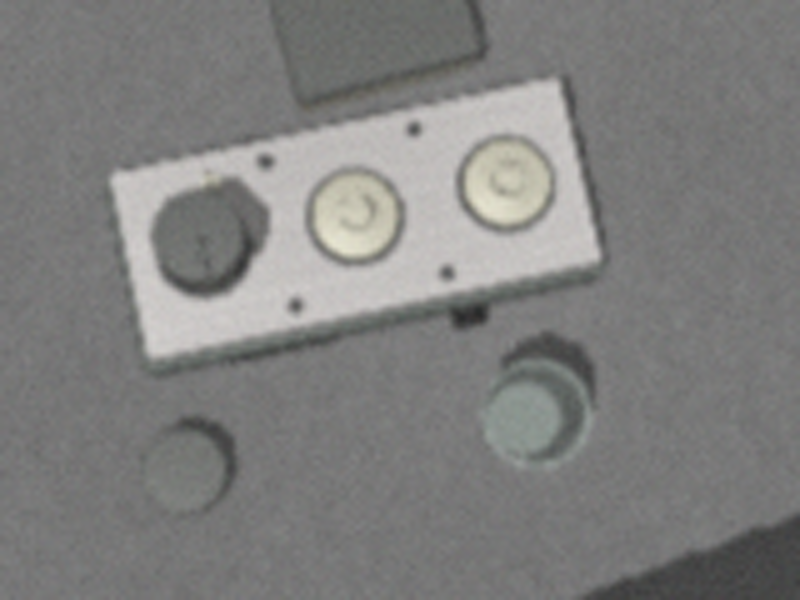

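View pics/s1.png

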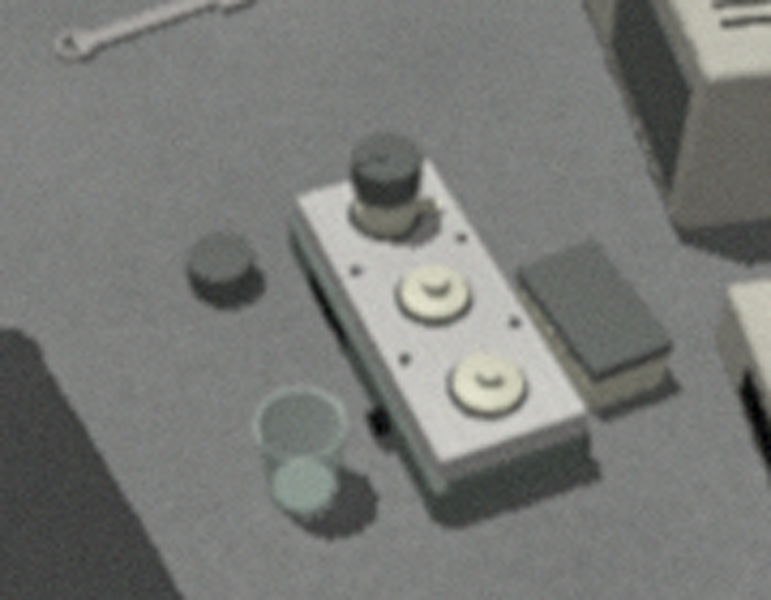

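The vessel is in the left well, at about (262, 199) in the top view. Its tab points away from the robot and the cap's rib points toward it, so the cap is roughly half a turn open. Next I'll compute the positions.

```bash
cat > h.py <<'E'
from rig import *
import cv2,numpy as np
from scipy.optimize import least_squares
np.set_printoptions(precision=4,suppress=True)
def cam(r):
    return np.array(r["intrinsics"]),np.array(r["rvec"]).ravel(),np.array(r["tvec"]).ravel()
def ray(c,uv,z):
    K,rv,t=c;R=cv2.Rodrigues(rv)[0];C=-R.T@t
    d=R.T@np.linalg.inv(K)@np.array([uv[0],uv[1],1.]);return C+d*(z-C[2])/d[2]
def proj(c,P):
    K,rv,t=c;return cv2.projectPoints(np.array(P,float).reshape(-1,3),rv,t,K,None)[0].reshape(-1,2)
def cyl(x,y,z0,z1,r,n=48):
    a=np.linspace(0,2*np.pi,n)
    return np.array([[x+r*np.cos(q),y+r*np.sin(q),z] for z in(z0,z1) for q in a])
def hullmask(c,P):
    h=cv2.convexHull(proj(c,P).astype(np.float32));m=np.zeros((420*4,560*4),np.uint8)
    cv2.fillConvexPoly(m,np.round(h*4+1.5).astype(int),1);return cv2.resize(m.astype(np.float32),(560,420),interpolation=cv2.INTER_AREA)
E
python3 - <<'E'
from h import *
from scipy.optimize import minimize
cs={};ms={}
for c in ["side","top"]:
    r=capture(c);cs[c]=cam(r);t=trace(c,"cap");ms[c]=t[0]["mask"].astype(np.float32)
    P=trace(c,"plug_a");print(c,[(d["at"],ray(cs[c],d["at"],.069)) for d in P])
    m=ms[c];print(c,"cap centroid",np.argwhere(m>0).mean(0)[::-1],ray(cs[c],t[0]["at"],.110))
    s=trace(c,"spare_cap")[0];print("spare",ray(cs[c],s["at"],.02))
def f(p,names):
    return sum(np.sum((hullmask(cs[c],cyl(p[0],p[1],p[2],p[2]+.028,.023))-ms[c])**2) for c in names)
for names in (["side"],["top"],["side","top"]):
  for zfix in (.088,None):
    g=(lambda q:f([q[0],q[1],zfix],names)) if zfix else (lambda q:f(q,names))
    x0=[.48,.03,.088][:2 if zfix else 3]
    x0[:2]=ray(cs["top"],trace("top","cap")[0]["at"],.11)[:2]
    n=len(x0);S=np.vstack([x0]+[np.array(x0)+.006*np.eye(n)[i] for i in range(n)])
    o=minimize(g,x0,method="Nelder-Mead",options=dict(initial_simplex=S));print(names,zfix,o.x,o.fun)
# block corners from top crop pixels
b=lambda u,v,z:ray(cs["top"],[220+u/5-.4,150+v/5-.4],z)
C=[b(112,178,.06),b(562,78,.06),b(603,258,.06),b(150,358,.06)];print(np.array(C),np.mean(C,0))
for i in range(4):
    d=C[(i+1)%4]-C[i];print(np.linalg.norm(d),np.degrees(np.arctan2(d[1],d[0])))
print("plugs",b(356,212,.07),b(507,182,.07),"tab",b(212,178,.07),"rib",b(203,240,.116),b(207,268,.116))
E
```

```text
Traceback (most recent call last):
IndexError: list index out of range
```

```bash
cat > m.py <<'E'
from h import *
from scipy.optimize import minimize
cs={};ms={}
def tr(c,n):
    for _ in range(4):
        t=trace(c,n)
        if t: return t
        capture(c)
for c in ["side","top"]:
    r=capture(c);cs[c]=cam(r);t=tr(c,"cap");ms[c]=t[0]["mask"].astype(np.float32)
    P=tr(c,"plug_a") or [];print(c,[(d["at"],ray(cs[c],d["at"],.069)) for d in P])
    print(c,"cap",t[0]["p"],t[0]["at"],ray(cs[c],t[0]["at"],.110))
def f(p,names):
    return sum(np.sum((hullmask(cs[c],cyl(p[0],p[1],p[2],p[2]+.028,.023))-ms[c])**2) for c in names)
x00=ray(cs["top"],[258,199.6],.11)[:2]
for names in (["side"],["top"],["side","top"]):
  for zfix in (.088,None):
    g=(lambda q:f([q[0],q[1],zfix],names)) if zfix else (lambda q:f(q,names))
    x0=[*x00,.088][:2 if zfix else 3]
    n=len(x0);S=np.vstack([x0]+[np.array(x0)+.006*np.eye(n)[i] for i in range(n)])
    o=minimize(g,x0,method="Nelder-Mead",options=dict(initial_simplex=S));print(names,zfix,o.x,o.fun)
b=lambda u,v,z:ray(cs["top"],[220+u/5-.4,150+v/5-.4],z)
C=[b(112,178,.06),b(562,78,.06),b(603,258,.06),b(150,358,.06)];print(np.array(C),np.mean(C,0))
for i in range(4):
    d=C[(i+1)%4]-C[i];print(np.linalg.norm(d),np.degrees(np.arctan2(d[1],d[0])))
print("plugs",b(356,212,.07),b(507,182,.07),"tab",b(212,178,.07),"rib",b(203,240,.116),b(207,268,.116))
print(read_state()["time_s"])
E
python3 m.py
```

```text
side [([292.2, 220.9], array([ 0.6021, -0.0597,  0.069 ])), ([305.4, 239.7], array([ 0.6238, -0.1288,  0.069 ]))]
side cap 0.71 [292.7, 231.4] [ 0.5881 -0.1281  0.11  ]
top [([290.3, 193.1], array([ 0.6008, -0.0407,  0.069 ]))]
top cap 0.56 [258.7, 196.8] [0.5843 0.0375 0.11  ]
['side'] 0.088 [ 0.5494 -0.0686] 2418.40234375
['side'] None [ 0.5607 -0.0081  0.0345] 2463.03515625
['top'] 0.088 [0.5853 0.0358] 26.09375
['top'] None [0.5933 0.0392 0.0278] 9.140625
['side', 'top'] 0.088 [0.5869 0.0359] 3007.2109375
['side', 'top'] None [0.5874 0.0364 0.0823] 2999.1953125
[[ 0.6206  0.0846  0.06  ]
 [ 0.6773 -0.1484  0.06  ]
 [ 0.5832 -0.1699  0.06  ]
 [ 0.5275  0.0624  0.06  ]] [ 0.6022 -0.0428  0.06  ]
0.2398058555166253 -76.3234317867745
0.09655860189333891 -167.1462438019693
0.23895295838987116 103.48459000415673
0.09574947866894559 13.357999951226727
plugs [ 0.6035 -0.042   0.07  ] [ 0.6204 -0.1192  0.07  ] tab [0.6199 0.0322 0.07  ] rib [0.5815 0.0334 0.116 ] [0.5678 0.0311 0.116 ]
1.0
```

>>> play_rows(rows=[[[0,0.036,-0.032,-8,0,0,0.087],[0,0.072,-0.064,-16,0,0,0.087],[0,0.107,-0.096,-24,0,0,0.087],[0,0.143,-0.128,-32,0,0,0.087],[0,0.179,-0.16,-40,0,0,0.087],[0,0.215,-0.192,-48,0,0,0.087],[0,0.25,-0.224,-56,0,0,0.087],[0,0.286,-0.256,-64,0,0,0.087],[0,0.322,-0.288,-72,0,0,0.087],[0,0.358,-0.32,-80,0,0,0.087],[0,0.393,-0.352,-88,0,0,0.087],[0,0.43,-0.384,-96,0,0,0.087]]])

```text
time_s: 2.2
position: [0.477, -0.126, 0.2229]
tcp_rot: [[0.001, -0.351, 0.936], [-0.0, 0.936, 0.351], [-1.0, -0.001, 0.0]]
force: [1.1, -0.8, 0.2]
opening: 0.997
```

```bash
cat > rel.py <<'E'
import sys
from h import *
# usage: x y z az : print shift in tool axes & turn about x
x,y,z,az=map(float,sys.argv[1:5])
s=read_state();R=np.array(s["tcp_rot"]);p=np.array(s["position"])
print("t",s["time_s"],"p",p,"F",s["force"],"M",s["moment"],"open",s["opening"]*.087,"j",s["joint_positions"])
a=np.degrees(np.arctan2(R[1,2],R[0,2]));print("az",a,"tilt",R[:,0])
print("shift tool",R.T@(np.array([x,y,z])-p),"turn x",-((az-a+180)%360-180))
E
python3 rel.py .585 .0355 .22 143.5
```

```text
t 2.2 p [ 0.477  -0.126   0.2229] F [ 1.094  -0.7997  0.1651] M [-0.03   -0.188  -0.0151] open 0.08674825582095656 j [-27.792   20.0874 100.6151  -0.0112  59.2554 -48.3642]
az 20.577967170839127 tilt [ 0.0006 -0.0005 -1.    ]
shift tool [0.0029 0.1132 0.1579] turn x -122.92203282916086
```

```bash
python3 - <<'E'
from h import *
for c in ["side","top"]:
    acc=0
    for i in range(6):
        r=capture(c);acc=acc+r["pixels"].astype(float)
        if i<3: print(c,[(round(d["p"],2),d["at"],int(d["mask"].sum())) for d in trace(c,"cap")],[(round(d["p"],2),d["at"]) for d in trace(c,"vessel")])
    im=(acc/6).clip(0,255).astype(np.uint8)[:,:,::-1];cv2.imwrite(f"pics/{c}_avg.png",im)
    u,v=(278,190) if c=="side" else (260,199)
    cr=cv2.resize(im[v-25:v+25,u-25:u+25],(600,600),interpolation=cv2.INTER_CUBIC)
    cv2.imwrite(f"pics/{c}_z.png",cv2.convertScaleAbs(cr,alpha=1.4))
cs={c:cam(capture(c)) for c in("side","top")}
cv2.imwrite("pics/both.png",cv2.resize(np.hstack([cv2.imread("pics/side_z.png"),cv2.imread("pics/top_z.png")]),(800,400)))
print(proj(cs["side"],[[.585,.0355,.116],[.585,.0355,.088],[.585,.0355,.06]]),proj(cs["top"],[[.585,.0355,.116],[.585,.0355,.088]]))
E
```

```text
side [(0.53, [281.9, 189.1], 201)] []
side [(0.8, [279.9, 189.4], 209)] [(0.67, [280.5, 195.0]), (0.49, [291.9, 217.2])]
side [(0.67, [276.4, 188.0], 231)] []
top [(0.72, [257.5, 196.9], 276), (0.58, [290.6, 192.2], 234)] [(0.71, [261.6, 200.9]), (0.36, [279.7, 193.2])]
top [(0.51, [260.1, 200.9], 285)] [(0.55, [262.2, 197.7])]
top [(0.85, [257.2, 198.7], 293)] [(0.73, [260.7, 199.8])]
[[280.3496 185.3028]
 [280.1658 192.3066]
 [279.9887 199.0523]] [[259.3628 196.1796]
 [260.0014 197.7094]]
```

View pics/both.png

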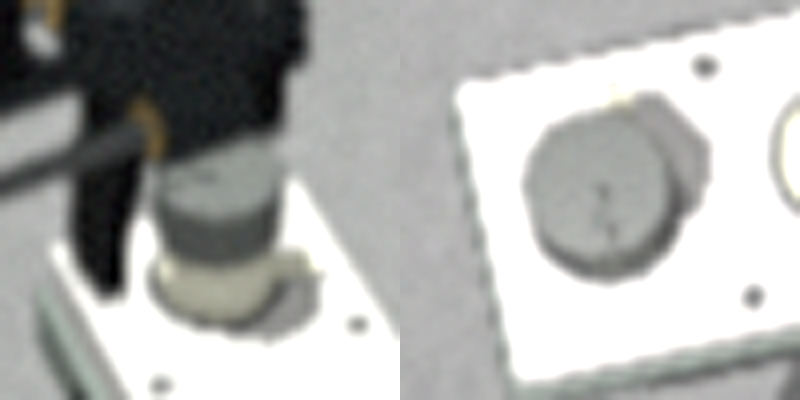

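Both views put the cap axis at about (0.583, 0.036). In the top view the tab points at about −8° and the rib at about 195°, so the cap is roughly 200° open. Next I move above it.

>>> play_rows(rows=[[[0,0.012,0.016,-8,0,0,0.087],[0,0.024,0.032,-16,0,0,0.087],[0,0.036,0.048,-24,0,0,0.087],[0,0.048,0.064,-32,0,0,0.087],[0,0.06,0.08,-40,0,0,0.087],[0,0.072,0.096,-48,0,0,0.087],[0,0.084,0.112,-56,0,0,0.087],[0,0.096,0.128,-64,0,0,0.087],[0,0.105,0.142,-72,0,0,0.087],[0,0.11,0.152,-80,0,0,0.087],[0,0.114,0.156,-88,0,0,0.087],[0,0.114,0.156,-96,0,0,0.087]]])

```text
time_s: 4.7
position: [0.5834, 0.0342, 0.2224]
tcp_rot: [[0.0, -0.894, -0.449], [0.0, -0.449, 0.894], [-1.0, -0.0, 0.0]]
force: [0.1, 0.1, 0.7]
opening: 0.999
```

>>> play_rows(rows=[[[0.02,0,0,-8,0,0,0.087],[0.04,0,0,-16,0,0,0.087],[0.06,0,0,-24,0,0,0.087],[0.06,0,0,-27,0,0,0.087],[0.06,0,0,-27,0,0,0.087],[0.06,0,0,-27,0,0,0.087]]])

```text
time_s: 5.3
position: [0.5833, 0.0333, 0.1627]
tcp_rot: [[0.001, -0.599, -0.801], [-0.0, -0.801, 0.599], [-1.0, -0.0, -0.0]]
force: [-1.0, 0.3, 0.7]
opening: 1.002
```

```bash
python3 rel.py .583 .0357 .0864 143.5; python3 - <<'E'
from h import *
o=[]
for c,(u,v) in(("side",(278,185)),("top",(260,199))):
    acc=sum(capture(c)["pixels"].astype(float) for _ in range(4))/4
    im=acc.astype(np.uint8)[:,:,::-1];o.append(cv2.resize(im[v-35:v+35,u-35:u+35],(400,400),interpolation=cv2.INTER_CUBIC))
cv2.imwrite("pics/b2.png",cv2.convertScaleAbs(np.hstack(o),alpha=1.4))
E
```

```text
t 5.3 p [0.5833 0.0333 0.1627] F [-0.9508  0.3002  0.7032] M [ 0.1106 -0.0889 -0.0179] open 0.08713743924260484 j [  -7.6844   31.3656   91.4362    0.0013   57.1676 -150.8727]
az 143.18757463249318 tilt [ 0.0005 -0.0001 -1.    ]
shift tool [ 0.0763 -0.0017  0.0017] turn x -0.31242536750681893
```

View pics/b2.png

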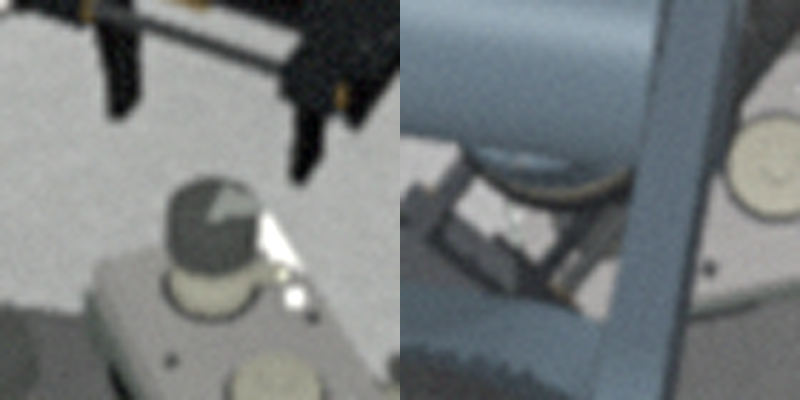

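The side view shows the fingers straddling the cap and clear of everything else. I'll go down to it.

>>> play_rows(rows=[[[0.01,-0.0017,0.0017,0,0,0,0.087],[0.025,-0.0017,0.0017,0,0,0,0.087],[0.04,-0.0017,0.0017,0,0,0,0.087],[0.055,-0.0017,0.0017,0,0,0,0.087],[0.068,-0.0017,0.0017,0,0,0,0.087],[0.0763,-0.0017,0.0017,0,0,0,0.087],[0.0763,-0.0017,0.0017,0,0,0,0.087],[0.0763,-0.0017,0.0017,0,0,0,0.087]]])

```text
time_s: 6.5
position: [0.5829, 0.0357, 0.0862]
tcp_rot: [[0.0, -0.598, -0.801], [0.0, -0.801, 0.598], [-1.0, -0.0, -0.0]]
force: [0.1, 0.3, 0.2]
opening: 0.995
```

```bash
python3 rel.py .583 .0357 .0864 143.5; python3 - <<'E'
from h import *
o=[]
for c,(u,v) in(("side",(278,185)),):
    acc=sum(capture(c)["pixels"].astype(float) for _ in range(4))/4
    im=acc.astype(np.uint8)[:,:,::-1];o.append(cv2.resize(im[v-30:v+30,u-40:u+40],(800,600),interpolation=cv2.INTER_CUBIC))
cv2.imwrite("pics/b3.png",cv2.convertScaleAbs(np.hstack(o),alpha=1.6))
E
```

```text
t 6.5 p [0.5829 0.0357 0.0862] F [0.1086 0.2857 0.247 ] M [ 0.1602 -0.1261 -0.0023] open 0.0865994034536451 j [  -7.4566   37.7185   94.4804    0.0021   47.7941 -150.7113]
az 143.25337598533756 tilt [ 0.0001  0.     -1.    ]
shift tool [-0.0002 -0.0001 -0.0001] turn x -0.24662401466244432
```

View pics/b3.png

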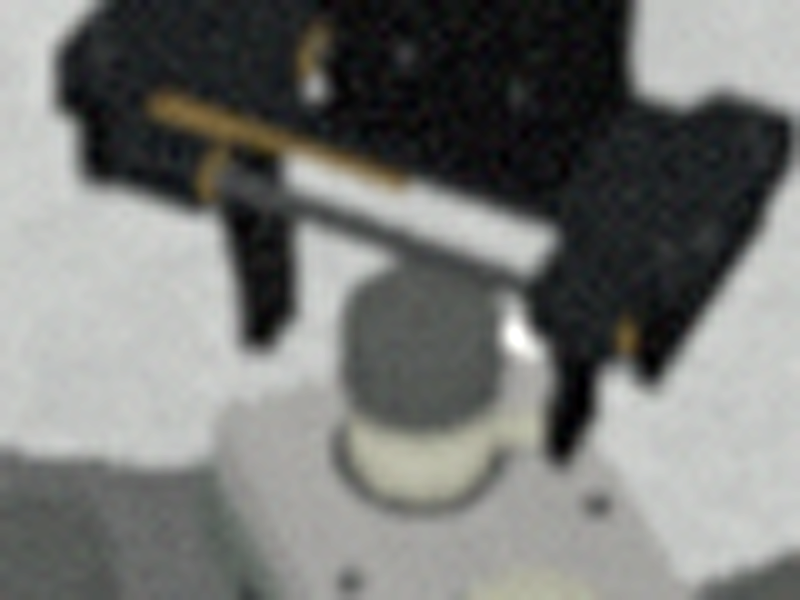

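The open fingers straddle the cap evenly in the side view, with the cap at about (420, 350) in the crop and the fingers at 270 and 575. The tips are near the cap's lower edge. Closing now.

>>> play_rows(rows=[[[0,0,0,0,0,0,0.06],[0,0,0,0,0,0,0.05],[0,0,0,0,0,0,0.03],[0,0,0,0,0,0,0.03],[0,0,0,0,0,0,0.03],[0,0,0,0,0,0,0.03]]])

```text
time_s: 7.3
position: [0.5835, 0.0352, 0.0864]
tcp_rot: [[0.002, -0.598, -0.802], [-0.001, -0.802, 0.598], [-1.0, -0.0, -0.002]]
force: [3.7, -5.6, -1.3]
opening: 0.541
```

```bash
python3 rel.py .583 .0357 .0864 143.5
```

```text
t 7.3 p [0.5835 0.0352 0.0864] F [ 3.7076 -5.6462 -1.2997] M [-0.8218 -0.6669 -0.0131] open 0.047094460586324924 j [  -7.4714   37.71     94.4678   -0.0576   47.7008 -150.7092]
az 143.27650774380524 tilt [ 0.002 -0.001 -1.   ]
shift tool [-0.     -0.0001  0.0007] turn x -0.22349225619475988
```

Gripped at 47 mm with a small side load. I'll re-centre by 0.7 mm and start screwing clockwise, following the thread down.

>>> play_rows(rows=[[[0,0,-0.0006,0,0,0,0.03],[0.0001,0,-0.0006,6,0,0,0.03],[0.0002,0,-0.0006,12,0,0,0.03],[0.0003,0,-0.0006,18,0,0,0.03],[0.0004,0,-0.0006,24,0,0,0.03],[0.0005,0,-0.0006,30,0,0,0.03],[0.0006,0,-0.0006,36,0,0,0.03],[0.0007,0,-0.0006,42,0,0,0.03],[0.0008,0,-0.0006,48,0,0,0.03],[0.0009,0,-0.0006,54,0,0,0.03],[0.001,0,-0.0006,60,0,0,0.03],[0.001,0,-0.0006,60,0,0,0.03]]])

```text
time_s: 8.5
position: [0.5839, 0.035, 0.0854]
tcp_rot: [[0.002, -0.993, 0.118], [-0.0, 0.118, 0.993], [-1.0, -0.002, -0.0]]
force: [1.6, -1.4, -0.4]
opening: 0.52
```

```bash
python3 rel.py .5835 .0352 .0854 83.25;python3 - <<'E'
from h import *
o=[]
for c,(u,v) in(("side",(278,185)),):
    acc=sum(capture(c)["pixels"].astype(float) for _ in range(3))/3
    im=acc.astype(np.uint8)[:,:,::-1];o.append(cv2.resize(im[v-30:v+30,u-40:u+40],(800,600),interpolation=cv2.INTER_CUBIC))
cv2.imwrite("pics/b4.png",cv2.convertScaleAbs(np.hstack(o),alpha=2))
E
```

```text
t 8.5 p [0.5839 0.035  0.0854] F [ 1.6167 -1.4491 -0.4018] M [-0.1163 -0.4677 -0.041 ] open 0.045208208258333535 j [ -7.5057  37.8296  94.4171  -0.0088  47.6646 -90.7479]
az 83.24801876198171 tilt [ 0.0015 -0.0003 -1.    ]
shift tool [-0.      0.0004  0.0002] turn x -0.0019812380182884226
```

View pics/b4.png

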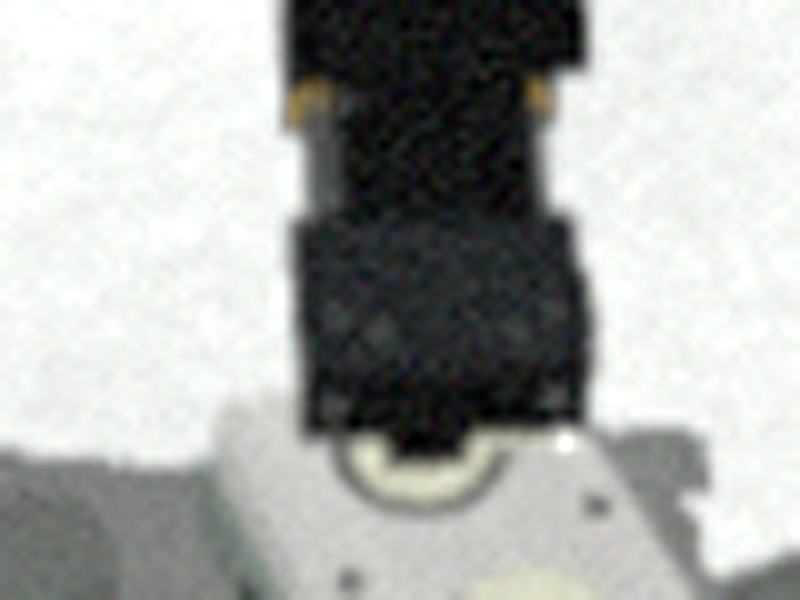

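Side loads are small and the wrist moment matches the thread friction, so the cap is turning with the jaws. Continuing.

>>> play_rows(rows=[[[0.0001,0,0,6,0,0,0.03],[0.0002,0.0001,0,12,0,0,0.03],[0.0003,0.0001,0,18,0,0,0.03],[0.0004,0.0001,0,24,0,0,0.03],[0.0005,0.0001,0,30,0,0,0.03],[0.0006,0.0001,0,36,0,0,0.03],[0.0007,0.0001,0,42,0,0,0.03],[0.0008,0.0001,0,48,0,0,0.03],[0.0009,0.0001,0,54,0,0,0.03],[0.001,0.0001,0,60,0,0,0.03],[0.001,0.0001,0,60,0,0,0.03]]])

```text
time_s: 9.75
position: [0.584, 0.0351, 0.0844]
tcp_rot: [[0.002, -0.396, 0.918], [-0.0, 0.918, 0.396], [-1.0, -0.001, 0.002]]
force: [2.8, -1.9, -2.1]
opening: 0.519
```

```bash
python3 rel.py .5838 .0351 .0844 23.25
```

```text
t 9.75 p [0.584  0.0351 0.0844] F [ 2.7541 -1.8979 -2.1226] M [-0.3084 -0.6919 -0.0425] open 0.04515430073508515 j [ -7.4942  37.9144  94.4551  -0.0074  47.5094 -30.8159]
az 23.32681420746933 tilt [ 0.0021 -0.0004 -1.    ]
shift tool [-0.      0.0001 -0.0002] turn x 0.07681420746934009
```

>>> play_rows(rows=[[[0.0001,0,0,6,0,0,0.03],[0.0002,0,0,12,0,0,0.03],[0.0003,0,0,18,0,0,0.03],[0.0004,0,0,24,0,0,0.03],[0.0005,0,0,30,0,0,0.03],[0.0006,0,0,36,0,0,0.03],[0.0007,0,0,42,0,0,0.03],[0.0008,0,0,48,0,0,0.03],[0.0009,0,0,54,0,0,0.03],[0.0009,0,0,54,0,0,0.03]]])

```text
time_s: 10.75
position: [0.5842, 0.035, 0.0835]
tcp_rot: [[0.002, 0.509, 0.861], [-0.0, 0.861, -0.509], [-1.0, 0.001, 0.002]]
force: [3.6, -1.8, -2.4]
opening: 0.519
```

```bash
python3 rel.py .5838 .0351 .0835 -30.75
```

```text
t 10.75 p [0.5842 0.035  0.0835] F [ 3.5799 -1.8392 -2.4277] M [-0.455  -0.8117 -0.0397] open 0.045144973162657975 j [-7.4967 37.9928 94.4725 -0.0127 47.3944 23.096 ]
az -30.58418401595097 tilt [ 0.0024 -0.0005 -1.    ]
shift tool [ 0.     -0.0001 -0.0004] turn x 0.16581598404903275
```

>>> play_rows(rows=[[[0.0001,0,0,4,0,0,0.03],[0.0001,0,0,8,0,0,0.03],[0.0002,0,0,12,0,0,0.03],[0.0003,0,0,16,0,0,0.03]]])

```text
time_s: 11.15
position: [0.5842, 0.035, 0.0832]
tcp_rot: [[0.002, 0.727, 0.687], [-0.001, 0.687, -0.727], [-1.0, 0.001, 0.002]]
force: [4.0, -1.8, -2.2]
opening: 0.519
```

```bash
python3 rel.py .5838 .0351 .0832 -46.75
```

```text
t 11.15 p [0.5842 0.035  0.0832] F [ 3.9519 -1.8193 -2.2454] M [-0.4603 -0.7999  0.0806] open 0.04518929471589584 j [-7.4956 38.0202 94.4795 -0.0233 47.357  39.1298]
az -46.609643445345064 tilt [ 0.0024 -0.0006 -1.    ]
shift tool [ 0.     -0.0002 -0.0003] turn x 0.140356554654943
```

>>> play_rows(rows=[[[0.0001,0,0,4,0,0,0.03],[0.0001,0,0,8,0,0,0.03],[0.0001,0,0,8,0,0,0.03]]])

```text
time_s: 11.45
position: [0.5842, 0.035, 0.0831]
tcp_rot: [[0.002, 0.814, 0.581], [-0.001, 0.581, -0.814], [-1.0, 0.002, 0.002]]
force: [3.7, -2.1, -2.5]
opening: 0.522
```

```bash
python3 rel.py .5838 .0351 .0831 -54.75
```

```text
t 11.45 p [0.5842 0.035  0.0831] F [ 3.7    -2.0859 -2.5456] M [-0.5302 -0.8304 -0.0102] open 0.04541234201383775 j [-7.4978 38.0305 94.484  -0.0248 47.3423 47.0253]
az -54.506467619915334 tilt [ 0.0024 -0.0006 -1.    ]
shift tool [-0.     -0.0002 -0.0003] turn x 0.24353238008467315
```

>>> play_rows(rows=[[[0.0001,0,0,4,0,0,0.03],[0.0001,0,0,8,0,0,0.03],[0.0001,0,0,8,0,0,0.03]]])

```text
time_s: 11.75
position: [0.5841, 0.0349, 0.0832]
tcp_rot: [[0.002, 0.885, 0.465], [-0.002, 0.465, -0.885], [-1.0, 0.001, 0.002]]
force: [4.8, -2.6, -1.4]
opening: 0.524
```

```bash
python3 rel.py .5838 .0351 .083 -62.75
```

```text
t 11.75 p [0.5841 0.0349 0.0832] F [ 4.8133 -2.5752 -1.3977] M [-0.4694 -0.7887  0.7469] open 0.04559706670786963 j [-7.4741 38.0184 94.4853 -0.1027 47.3594 54.8971]
az -62.3018842728134 tilt [ 0.0022 -0.0016 -1.    ]
shift tool [ 0.0002 -0.0002 -0.0003] turn x 0.44811572718660386
```

The wrist moment jumped to 0.75 N m and the descent stopped, after about 205° of turn. That is the hard stop, where I expected it. I'll push slightly further to seat it, then pause.

>>> play_rows(rows=[[[-0.0001,0,0,3,0,0,0.03],[-0.0001,0,0,6,0,0,0.03],[-0.0001,0,0,6,0,0,0.03],[-0.0001,0,0,6,0,0,0.03],[-0.0001,0,0,6,0,0,0.03],[-0.0001,0,0,6,0,0,0.03],[-0.0001,0,0,6,0,0,0.03],[-0.0001,0,0,6,0,0,0.03],[-0.0001,0,0,6,0,0,0.03],[-0.0001,0,0,6,0,0,0.03]]])

```text
time_s: 12.75
position: [0.5838, 0.0348, 0.0833]
tcp_rot: [[0.002, 0.929, 0.369], [-0.001, 0.369, -0.929], [-1.0, 0.001, 0.002]]
force: [3.6, -3.9, 0.3]
opening: 0.521
```

```bash
python3 rel.py .5838 .0351 .083 -68.75
```

```text
t 12.75 p [0.5838 0.0348 0.0833] F [ 3.6148 -3.9312  0.2746] M [-0.5788 -0.6473  0.7197] open 0.0453288675337959 j [-7.4968 38.0013 94.4986 -0.089  47.4001 60.8875]
az -68.32418858254337 tilt [ 0.0016 -0.0014 -1.    ]
shift tool [ 0.0003  0.0001 -0.0003] turn x 0.42581141745662876
```

Holding at the stop: the pads slipped and the moment stayed at 0.72 N m. I'll back off in small steps to find the free play before the cap moves.

>>> play_rows(rows=[[[0,0,0,-1,0,0,0.03],[0,0,0,-1,0,0,0.03]]])

```text
time_s: 12.95
position: [0.5838, 0.0348, 0.0833]
tcp_rot: [[0.002, 0.923, 0.384], [-0.001, 0.384, -0.923], [-1.0, 0.001, 0.002]]
force: [3.7, -3.6, -0.2]
opening: 0.521
```

```bash
python3 rel.py .5838 .0351 .083 -67.75
```

```text
t 12.95 p [0.5838 0.0348 0.0833] F [ 3.6666 -3.5507 -0.2153] M [-0.6455 -0.6695  0.3906] open 0.045361023273915044 j [-7.505  38.001  94.501  -0.0639 47.4009 59.9281]
az -67.38987150995429 tilt [ 0.0016 -0.001  -1.    ]
shift tool [ 0.0003  0.0001 -0.0003] turn x 0.36012849004572445
```

>>> play_rows(rows=[[[0,0,0,-1,0,0,0.03],[0,0,0,-1,0,0,0.03]]])

```text
time_s: 13.15
position: [0.5838, 0.0348, 0.0833]
tcp_rot: [[0.002, 0.917, 0.399], [-0.001, 0.399, -0.917], [-1.0, 0.001, 0.001]]
force: [3.5, -3.2, -0.3]
opening: 0.525
```

```bash
python3 rel.py .5838 .0351 .083 -66.75
```

```text
t 13.15 p [0.5838 0.0348 0.0833] F [ 3.5171 -3.2151 -0.3246] M [-0.6126 -0.6731  0.1241] open 0.045700667720344854 j [-7.517  37.9999 94.5017 -0.0339 47.4032 58.9834]
az -66.47753797064557 tilt [ 0.0016 -0.0006 -1.    ]
shift tool [ 0.0003  0.0001 -0.0003] turn x 0.2724620293544149
```

>>> play_rows(rows=[[[-0.0001,0,0,-3,0,0,0.03],[-0.0001,0,0,-3,0,0,0.03]]])

```text
time_s: 13.35
position: [0.5838, 0.0348, 0.0834]
tcp_rot: [[0.002, 0.895, 0.446], [-0.0, 0.446, -0.895], [-1.0, 0.001, 0.001]]
force: [3.8, -3.5, -1.5]
opening: 0.522
```

```bash
python3 rel.py .5838 .0351 .083 -63.75
```

```text
t 13.35 p [0.5838 0.0348 0.0834] F [ 3.8381 -3.5043 -1.5293] M [-0.6712 -0.6531  0.0176] open 0.04542740566654557 j [-7.5244 37.9936 94.4996 -0.0206 47.4114 55.9723]
az -63.48279864830948 tilt [ 0.0016 -0.0005 -1.    ]
shift tool [ 0.0004  0.0002 -0.0003] turn x 0.26720135169051673
```

The windup released over about 2.3°, so the cap started moving at az ≈ −66.1°. The quarter-turn target is therefore az ≈ +23.9°, which is 87.4° further.

>>> play_rows(rows=[[[-0.0001,0,0,-7,0,0,0.03],[-0.0002,0,0,-14,0,0,0.03],[-0.0004,0,0,-21,0,0,0.03],[-0.0005,0,0,-28,0,0,0.03],[-0.0006,0,0,-35,0,0,0.03],[-0.0007,0,0,-42,0,0,0.03],[-0.0008,0,0,-49,0,0,0.03],[-0.0009,0,0,-56,0,0,0.03],[-0.0011,0,0,-63,0,0,0.03],[-0.0012,0,0,-70,0,0,0.03],[-0.0013,0,0,-77,0,0,0.03],[-0.0014,0,0,-82,0,0,0.03]]])

```text
time_s: 14.55
position: [0.5841, 0.0347, 0.0848]
tcp_rot: [[0.002, -0.32, 0.947], [-0.001, 0.947, 0.32], [-1.0, -0.001, 0.002]]
force: [5.2, -3.7, -1.2]
opening: 0.521
```

```bash
python3 rel.py .5838 .0351 .0848 23.9
```

```text
t 14.55 p [0.5841 0.0347 0.0848] F [ 5.1962 -3.7215 -1.228 ] M [-0.7053 -0.8806 -0.056 ] open 0.0453040544662068 j [ -7.5309  37.8797  94.4425  -0.0153  47.5419 -26.2061]
az 18.6855580107924 tilt [ 0.0023 -0.0005 -1.    ]
shift tool [-0.      0.0005 -0.0002] turn x -5.214441989207614
```

>>> play_rows(rows=[[[-0.0001,0,0,-3,0,0,0.03],[-0.0001,0,0,-5.2,0,0,0.03],[-0.0001,0,0,-5.2,0,0,0.03],[-0.0001,0,0,-5.2,0,0,0.03],[-0.0001,0,0,-5.2,0,0,0.03]]])

```text
time_s: 15.05
position: [0.5842, 0.0347, 0.0849]
tcp_rot: [[0.002, -0.402, 0.916], [-0.001, 0.916, 0.402], [-1.0, -0.002, 0.002]]
force: [5.0, -4.2, -1.9]
opening: 0.522
```

```bash
python3 rel.py .5838 .0351 .0848 23.9; python3 - <<'E'
from h import *
o=[]
for c,(u,v) in(("side",(278,185)),("top",(260,199))):
    acc=sum(capture(c)["pixels"].astype(float) for _ in range(4))/4
    im=acc.astype(np.uint8)[:,:,::-1];o.append(cv2.resize(im[v-30:v+40,u-35:u+35],(400,400),interpolation=cv2.INTER_CUBIC))
cv2.imwrite("pics/b5.png",cv2.convertScaleAbs(np.hstack(o),alpha=2))
E
```

```text
t 15.05 p [0.5842 0.0347 0.0849] F [ 5.0411 -4.1903 -1.8541] M [-0.6751 -0.8811  0.0528] open 0.04540496556041301 j [ -7.5251  37.8692  94.4352  -0.0248  47.5514 -31.19  ]
az 23.68163051133747 tilt [ 0.0025 -0.0006 -1.    ]
shift tool [ 0.0001  0.0005 -0.0002] turn x -0.2183694886625176
```

View pics/b5.png

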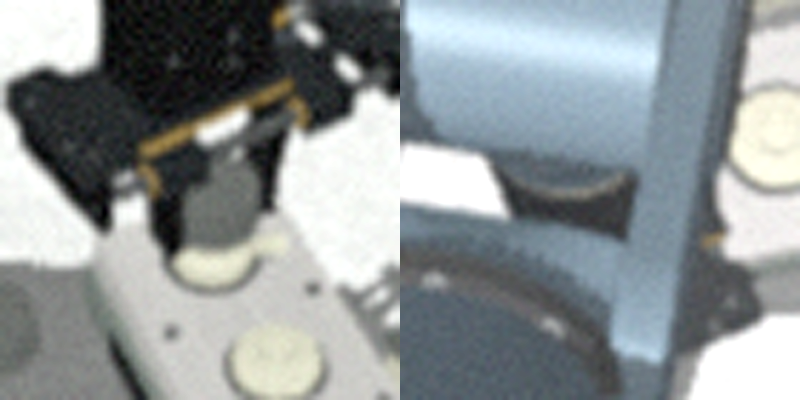

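The side view shows the jaws still closed on the cap and the tab and stoppers undisturbed. The rib is hidden under the gripper. Handing in.

```bash
python3 -c "
from rig import *
print(hand_in()); s=read_state(); print(s['time_s'],s['opening'],s['force'])"
```

```text
the job is handed in; nothing more can be done
None
the job is handed in; nothing more can be done
```

I screwed the vessel's cap (left well) clockwise to its hard stop in a single grasp and held it there for about 0.9 s. I then backed it off a quarter turn and handed the job in at about 15 s with the gripper still closed on the cap.

- **Stop:** the wrist moment jumped to about 0.75 N m and the descent ended after about 205° of turn. The first pictures of the rib and tab had suggested about 203°.
- **Quarter turn:** the wrist turned about 89.8° from where I judged the cap began to move, after about 2.3° of windup released. The tool rose about 1.6 mm, against 1.5 mm expected.
- **Grip and forces:** the opening read 45 mm on the 46 mm cap. Side load was about 6.5 N, and the highest reading was about 7 N.
- **Not confirmed:** the gripper and arm hid the rib at the end, so the quarter turn rests on wrist angle, moment and height, not a picture. The last close-up showed the vessel and the stoppers in view undisturbed; I did not re-check the rest of the bench.
- **Disagreements:** the cap detector missed or misplaced the cap in a few frames. I set its position from the picture instead, which turned out to be within about 1.5 mm.

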